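# Dock the parts carriage on its slide rail and snap the keeper over the stop button

### The arm

A 6-joint arm with a two-finger parallel gripper is mounted at the origin on the work surface. World frame = base frame: x ahead of the robot, y to its left, z up, the work surface at z = 0. Lengths are in m, angles in rad, forces in N, time in s.
With the tool pointing down it reaches from about 0.375 to 0.9 m from the base axis. Payload 3.1 kg.
Tool frame: the origin (TCP) lies midway between the tips of the shut fingers; the grasp point (between the pads) lies robot.tcp_to_grasp behind it (robot.tcp_to_grasp is the distance from the TCP to the grasp point, in m); z points along the fingers, y is the direction in which the jaws open and shut (so a half turn about z gives the same grasp; the last joint's range is limited). The gripper opens to 87 mm and grips with 3 to 60 N. Pads are 19 mm wide; open, the fingers measure 117 mm over their backs; the gripper's body (75 mm by 190 mm) begins 51 mm behind the grasp point.
Start: joints at [1.103, 0.527, 1.433, -0, 1.181, -0.178], TCP at [0.179, 0.599, 0.223] pointing down, gripper open.
Joint ranges: [-3.08, 3.08], [-0.75, 2.2], [0.22, 2.44], [-1.43, 4.57], [0, 2.65], [-2.85, 2.85]. Speed limits (rad/s): [2.79, 2.79, 3.14, 3.14, 3.14, 3.14].

### API

Orientations are given as a unit quaternion [x, y, z, w].
In Python, from rig import robot, cams, nets gives the robot as it stands. The module is installed in compiled form; this text tells all that it offers.
- The arm moves only by the tool play_rows, never from a script. Its argument "commands" is a list of rows, each an object of numbers: "x", "y", "z": the shift along the tool's x, y, z in mm; "spin": the turn about the tool's z in rad. In form: [{"x": .., "y": .., "z": .., "spin": ..}, ...]. A call has 1 to 8 rows; each row shifts and turns the pose as measured when the row begins, along the tool's axes as they then stand; what a row does not reach is not made up. A row lasts 1/10 s, in which the tool goes at most 50 mm and 8.59 degrees, less where a joint would pass 70% of its speed; a pose out of reach is approached as far as the arm can. A call is refused whole if a number of a shift passes 50 or a number of a turn 0.15, either way. A call with a gripper value outside its range is refused whole. "grip" is the opening, from 0 (shut) to 1 (fully open), set as the call begins (left out, the last holds). The fingers move at their own pace and stop on an object; "newtons" is the grip in N (left out, the last holds). Time passes only in rows, so rows that do not move let the fingers close. It gives the time, the measured TCP pose, the force and the opening at its end, in the units of the state.
- robot.get_obs(): the state, without advancing time (a new reading comes with each control period).
- cams.camera(name): name is "side" or "top"; returns a dict with "img" (384x512x3 uint8, red, green, blue), "fx", "fy", "cx", "cy" (pixels), "k1" (the pictures are not rectified: a ray, as slopes to the right and down, at radius r is drawn at 1 + k1 r^2 times it, then the intrinsics apply), "world_to_cam" (4x4, takes a point from world to camera coordinates). Camera axes: x right, y up, looking along -z (the intrinsics and any distortion apply to the point x, -y, -z); pixel columns grow to the right and rows downward; lengths in m; the calibration is good to about 2 mm. A picture is of the moment at which its call begins. There is no depth.
- robot.hand_in(): hands the job in, once; it reports no verdict.
Trained networks look in a picture, given as the dict that the camera call returned (one of the last four; its "shot" number tells which), for a name from the list of things; names that differ only in an ending like _2 or _b are one class to them, and where a whole thing is asked for, a point or a joint stands for the part that bears it (a point fixed in the world has none). Each returns a list of dicts, best first, with "conf" (0 to 1); they miss things now and then, are a little off and sometimes report something else, mostly with a low value. They report only what shows in the picture. A call takes as long as a camera call.
- nets.outline_of(picture, name): "region" (384x512 bool, what is visible of it) and "pixel" ([column, row] in pixels, amid what is visible of it).
The state is a dict: "time": time; "q": joint angles; "joint_velocities": joint speeds; "joint_torque": joint torques, N m; "position": TCP position; "tool_rot": TCP orientation; "ft_force": force on the tool from outside, world axes, zero at the start; "moment": the same for the moment, N m; "grip_width": finger opening in m.
Only numpy, scipy, OpenCV 4.12 (cv2) and the standard library are available. Lean on these libraries where they do the work, as an engineer would, in place of code of your own. Each camera call takes 0.05 s, during which the arm holds its last target.

### The job

Slide the parts carriage along its brass rail until you feel it come up gently against the rubber stop button, then tip the blued keeper flap over past its snap point so that it springs right down and hooks behind the button. Draw the carriage back by its knob until you feel the keeper pull firmly on the button, so that you know it holds, and let go. Ram or force nothing, and leave everything else on the shelf where it is.

Things in the scene. Friction and masses are not known exactly. Their poses are not given: they have to be found in the camera images.
- rail: brass slide rail, fixed to the shelf: green base plate 90 (x) by 470 (y) by 10 mm with a brass bar on it. Origin: centre of the underside. Its y axis runs along the rail towards the stop; z is up.
- carriage: aluminium parts carriage sliding along the rail's y (a snug slide: about 8 N of friction, so it stays where it is left). Saddle 66 mm wide, top face 52 mm above the shelf. Origin on that top face, mid-width; axes as the rail's. Front face that meets the stop button at y = +85 mm, rear end at -125 mm. A white parts tray 18 mm tall stands on it from y = -122 to -66 mm.
- knob (a point): black round knob standing on the carriage, 22 mm in diameter and 26 mm tall on a 20 mm stem; this point is the middle of the knob, at y = -38 mm of the carriage, 33 mm above its top face. Take it from above to push or pull the carriage.
- keeper: blued steel keeper flap hinged across the carriage, 34 mm wide, 4 mm thick. Origin on the hinge line, at y = +45 mm of the carriage, 7 mm above its top face. y axis: from the hinge to the free end; x: along the hinge. Closed: level, along the carriage's +y. At the start it leans back 1.95 rad from that (22 degrees past upright, towards the knob). It moves only with the hinge and the carriage.
- keeper_end (a point): middle of the keeper's rolled free end (8 mm thick), 78 mm from the hinge, 79 mm above the carriage top at the start. Push the flap on its knob-side face towards the stop. An over-centre spring (0.28 N m at both ends, so 3 to 7 N of push) holds it at either end and turns over about 0.95 rad from closed; past that it springs down by itself.
- stop: brass bracket 60 by 26 by 62 mm at y = +197 mm of the rail, with an adjustable stop screw. Origin: on the shelf, under its face that looks to the rail's -y. The screw's rubber button (30 mm wide, 14 mm thick, 40 mm up, gives 1 mm per 8 N) is set anew each time, its face 47 to 67 mm before that face: feel for it. With the carriage against it, the carriage's origin is at y = 45 to 65 mm of the rail.
- cup: red plastic parts cup, 60 mm wide, 55 mm tall; origin under its middle. Leave alone.
- arbor: blued steel arbor rod, 10 mm in diameter and 150 mm long, lying; origin under its middle. Leave alone.
- dial: white porcelain clock dial, 100 mm wide, 5 mm thick, lying; origin under its middle. Leave alone.
- stand: chromed movement stand 90 mm wide with a brass movement on it, 101 mm tall; origin under its middle. Leave alone.
- screwdriver: screwdriver, 160 mm long, lying. Leave alone.
- oil_jar: small amber jar with a brass cap, 44 mm wide, 55 mm tall; origin under its middle. Leave alone.
- wheel: brass clock wheel, 66 mm wide, lying; origin under its middle. Leave alone.
- keeper_hook (a point): inner face of the keeper's two hook tines (10 mm thick), 56.5 mm from the hinge; their tips reach 21 mm below the hinge line when closed. They drop behind the stop button, with 2.5 mm of play, if the carriage is home; if it is more than a few mm short they land on the button and the keeper cannot close.

How it is judged:
On the way, in this order (a step that is already met when the one before it is completed fails the run):
1. the carriage bears on the stop button (over 1.5 N) with the keeper still leaning back (contact force between carriage and stop above 1.5 N and angle between keeper's own z axis and vertical above 1.5 rad and y of carriage in the frame of rail above 0.0405 m), for 0.1 s.
2. the keeper has sprung down level, hooked behind the stop button (angle between keeper's own z axis and vertical below 0.08 rad and y of carriage in the frame of rail above 0.0405 m), for 0.2 s.
3. the carriage is drawn back so that the keeper's hook pulls on the stop button (over 2 N) (contact force between keeper and stop above 2 N and angle between keeper's own z axis and vertical below 0.12 rad and y of carriage in the frame of rail above 0.0405 m), for 0.1 s.
At the end, for the whole second after the job is handed in: The carriage is home at the stop (its origin beyond y = 40.5 mm of the rail; it can lie there with a level keeper only when hooked), the keeper lies level within 0.08 rad behind the stop button, both at rest and let go (all of step 2 and linear speed of carriage below 0.01 m/s and angular speed of keeper below 0.1 rad/s); the robot touches nothing.
It fails at once if the carriage or its keeper is rammed or pulled against the stop with more than 15 N (contact force between carriage and stop above 15 N).
It fails at once if the keeper is forced with more than 15 N (contact force between the fingers and keeper above 15 N).
It fails at once if something else on the shelf is shifted by more than 30 mm (distance of any of cup, arbor, dial, stand, screwdriver, oil_jar, wheel from where it was at the start of the episode above 0.03 m).
It also fails if it takes over 69 s, if anything falls off the work surface, if the arm or the gripper's body presses on something with over 40 N, if the wrist force passes 120 N, or if a joint passes its speed limit or range.

## Working session

There is one attempt and no reset: what is moved stays moved. The work goes in short steps, Python scripts to look and compute and a tool call to move; the robot and the scene stay as the last step left them, time stands still between calls to the robot, and variables do not carry over. Pictures are saved under pics/ and viewed, and the job is handed in when it is done.

Besides the shell and the picture viewer there is one more tool, called after "Emit:" by a JSON object that holds its "method" and its "body". play_rows: Moves the arm, as the interface text tells. Its arguments: {"type":"object","properties":{"commands":{"type":"array"},"grip":{"type":"number"},"newtons":{"type":"number"}},"required":["commands"]}

```bash
mkdir -p pics
python3 - <<'E'
from rig import robot,cams,nets
import cv2
o=robot.get_obs();print(o['time'],o['position'],o['tool_rot'],o['ft_force'],o['grip_width'],robot.tcp_to_grasp)
for n in('top','side'):
    c=cams.camera(n);cv2.imwrite(f'pics/{n}0.png',c['img'][:,:,::-1])
    print(n,c['fx'],c['cx'],c['cy'],c['k1'],c['world_to_cam'].round(4).tolist() if hasattr(c['world_to_cam'],'round') else c['world_to_cam'])
    for k in('rail','carriage','knob','keeper','keeper_end','stop'):
        print(k,[(round(d['conf'],2),[round(float(v),1) for v in d['pixel']],int(d['region'].sum())) for d in nets.outline_of(c,k)[:2]])
E
```

```text
0.0 [0.17825001 0.59829143 0.22158572] [ 1.44415207e-01  9.89516617e-01 -9.98366945e-04 -3.40832118e-04] [ 0.37891509  0.182231   -0.46859776] 0.08709644304762754 0.0187
top 359.56579874026687 260.06128726040197 188.64197785007065 0.03924583580102832 [[0.1062, -0.9943, -0.0043, -0.051], [0.9694, 0.1025, 0.223, -0.6453], [-0.2213, -0.0279, 0.9748, -0.9693], [0.0, 0.0, 0.0, 1.0]]
rail [(0.96, [250.2, 243.0], 4794), (0.63, [273.9, 210.4], 81)]
carriage [(0.63, [266.9, 233.5], 1727)]
knob [(0.84, [270.0, 236.2], 1702)]
keeper [(0.46, [249.2, 237.6], 143)]
keeper_end [(0.66, [248.7, 237.5], 180)]
stop [(0.68, [178.2, 246.8], 414), (0.52, [290.5, 152.2], 322)]
side 406.7064408544323 254.8702868187297 188.936404482147 -0.1082452269743441 [[-0.9988, -0.0489, -0.0082, 0.6143], [0.0253, -0.6459, 0.763, -0.0725], [-0.0427, 0.7618, 0.6464, -1.1677], [0.0, 0.0, 0.0, 1.0]]
rail [(0.7, [294.9, 219.5], 4336)]
carriage [(0.83, [287.7, 196.6], 1683)]
knob [(0.86, [286.8, 195.8], 1607), (0.49, [289.7, 128.3], 148)]
keeper [(0.69, [295.8, 190.8], 423)]
keeper_end [(0.68, [293.9, 193.4], 391), (0.57, [256.7, 132.6], 317)]
stop [(0.64, [316.3, 262.2], 710)]
```

View pics/top0.png

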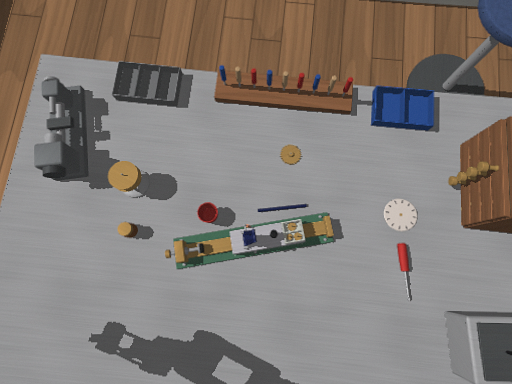

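View pics/side0.png

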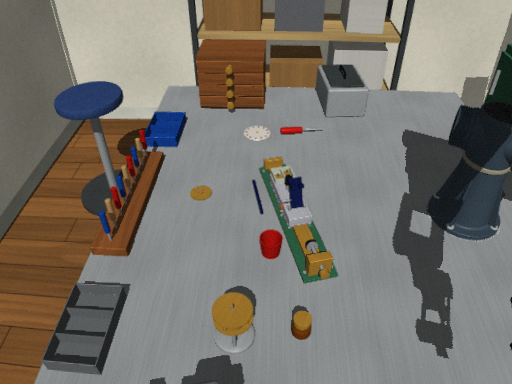

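```bash
cat > h.py <<'E'
from rig import robot,cams,nets
import cv2,numpy as np
def ray(c,px):
    px=np.atleast_2d(np.asarray(px,float))
    d=np.c_[(px[:,0]-c['cx'])/c['fx'],(px[:,1]-c['cy'])/c['fy']]
    u=d.copy()
    for _ in range(20): u=d/(1+c['k1']*(u**2).sum(1,keepdims=True))
    M=np.array(c['world_to_cam']);R=M[:3,:3]
    r=np.c_[u[:,0],-u[:,1],-np.ones(len(u))]@R
    return -R.T@M[:3,3],r
def onz(c,px,z):
    o,r=ray(c,px);return o+r*((z-o[2])/r[:,2])[:,None]
def proj(c,P):
    M=np.array(c['world_to_cam']);p=np.atleast_2d(P)@M[:3,:3].T+M[:3,3]
    u=np.c_[p[:,0]/-p[:,2],-p[:,1]/-p[:,2]];u=u*(1+c['k1']*(u**2).sum(1,keepdims=True))
    return np.c_[u[:,0]*c['fx']+c['cx'],u[:,1]*c['fy']+c['cy']]
E
python3 - <<'E'
from h import *
for n,box in(('top',(160,200,350,280)),('side',(240,140,350,290))):
    c=cams.camera(n);im=c['img'];h=cv2.cvtColor(im,cv2.COLOR_RGB2HSV)
    m=((h[...,0]>60)&(h[...,0]<95)&(h[...,1]>90)&(h[...,2]>20)).astype(np.uint8)
    x0,y0,x1,y1=box
    m2=np.zeros_like(m);m2[y0:y1,x0:x1]=m[y0:y1,x0:x1]
    ys,xs=np.nonzero(m2);P=onz(c,np.c_[xs,ys],0.01)[:,:2]
    r=cv2.minAreaRect((P*1000).astype(np.float32));print(n,len(xs),r)
    cr=cv2.resize(im[y0:y1,x0:x1],None,fx=4,fy=4,interpolation=cv2.INTER_CUBIC)
    if n=='side':cr=cv2.resize(im[y0:y1,x0:x1],None,fx=4,fy=4,interpolation=cv2.INTER_CUBIC)
    cv2.imwrite(f'pics/{n}c.png',cr[:,:,::-1])
    print(cv2.boxPoints(r).round(1).tolist())
E
```

```text
top 577 ((503.40673828125, 24.009567260742188), (85.72650146484375, 462.7236633300781), 15.867246627807617)
[[398.8999938964844, 234.8000030517578], [525.4000244140625, -210.3000030517578], [607.9000244140625, -186.8000030517578], [481.3999938964844, 258.29998779296875]]
side 1025 ((504.70611572265625, 30.260101318359375), (89.29744720458984, 470.029296875), 15.784162521362305)
[[397.79998779296875, 244.3000030517578], [525.7000122070312, -208.0], [611.5999755859375, -183.6999969482422], [483.70001220703125, 268.6000061035156]]
```

View pics/topc.png

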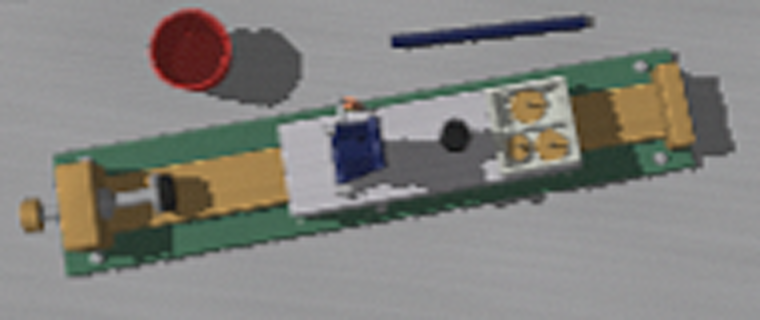

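View pics/sidec.png

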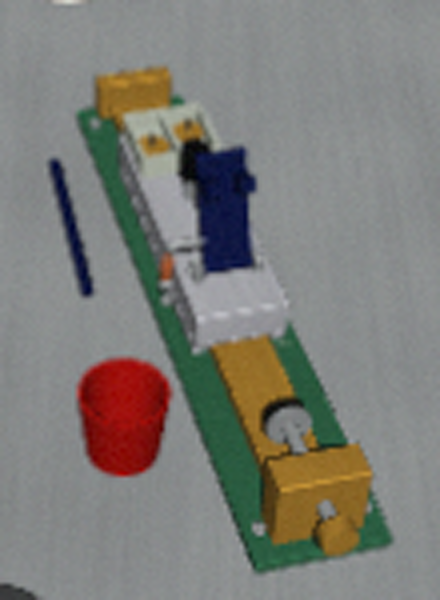

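Run:
```python
from h import *
T=cams.camera('top');S=cams.camera('side')
def tri(a,b):
    (o1,r1),(o2,r2)=ray(T,a),ray(S,b);r1=r1[0]/np.linalg.norm(r1);r2=r2[0]/np.linalg.norm(r2)
    A=sum(np.eye(3)-np.outer(r,r) for r in(r1,r2));bb=sum((np.eye(3)-np.outer(r,r))@o for r,o in((r1,o1),(r2,o2)))
    p=np.linalg.solve(A,bb);return p
# black knob pixels
out=[]
for c,b in((T,(262,222,285,245)),(S,(282,172,294,190))):
    x0,y0,x1,y1=b;p=c['img'][y0:y1,x0:x1].astype(int);m=p.max(2)<45
    ys,xs=np.nonzero(m);print(len(xs),xs.mean()+x0,ys.mean()+y0);out.append((xs.mean()+x0,ys.mean()+y0))
p=tri(*out);print('knob',p)
print('knob onz top',onz(T,out[0],.09),'side',onz(S,out[1],.085))
th=np.radians(15.83);X=np.array([np.cos(th),np.sin(th)]);Y=np.array([-np.sin(th),np.cos(th)]);C=np.array([.504,.0275])
def rl(P):d=np.array(P)[:2]-C;return d@X,d@Y
print(rl(p),rl(onz(T,out[0],.09)[0]))
# check top carriage front corners at z=.052
q=np.array([[280,124],[293,215],[500,90]])/4+[160,200]
for w in onz(T,q,.052):print(w,rl(w))
# model overlay: rail plate corners, carriage
def W(x,y,z):return np.r_[C+X*x+Y*y,z]
for c,n in((T,'top'),(S,'side')):
    im=cv2.resize(c['img'],None,fx=4,fy=4,interpolation=cv2.INTER_CUBIC)
    yc=rl(p)[1]+.038
    for poly in([(-.045,-.235,.01),(.045,-.235,.01),(.045,.235,.01),(-.045,.235,.01)],[(-.033,yc-.125,.052),(.033,yc-.125,.052),(.033,yc+.085,.052),(-.033,yc+.085,.052)]):
        cv2.polylines(im,[(proj(c,[W(*v) for v in poly])*4+1.5).round().astype(int)],True,(255,0,255),1)
    k=(proj(c,[W(0,yc-.038,.085),W(0,yc+.016,.131)])*4+1.5).round().astype(int)
    for v in k:cv2.circle(im,tuple(int(t) for t in v),4,(0,255,0),1)
    y0,y1,x0,x1=(800,1120,640,1400) if n=='top' else (560,1160,960,1400)
    cv2.imwrite(f'pics/{n}m.png',im[y0:y1,x0:x1,::-1])
```

```text
37 273.43243243243245 233.94594594594594
52 288.1923076923077 181.09615384615384
knob [ 0.52040223 -0.0337454   0.07858904]
knob onz top [[ 0.51915667 -0.03348537  0.09      ]] side [[ 0.52086535 -0.02587319  0.085     ]]
(np.float64(-0.0009265842365725092), np.float64(-0.06339695318924383)) (np.float64(-0.0020539778029196043), np.float64(-0.0628070165959557))
[0.5182804  0.09081979 0.052     ] (np.float64(0.031011443753123216), np.float64(0.057022945521748115))
[0.45537012 0.07356217 0.052     ] (np.float64(-0.03422058505497098), np.float64(0.05758073300488111))
[ 0.55944274 -0.06436125  0.052     ] (np.float64(0.028281805704029866), np.float64(-0.10350133219367148))
```

View pics/topm.png

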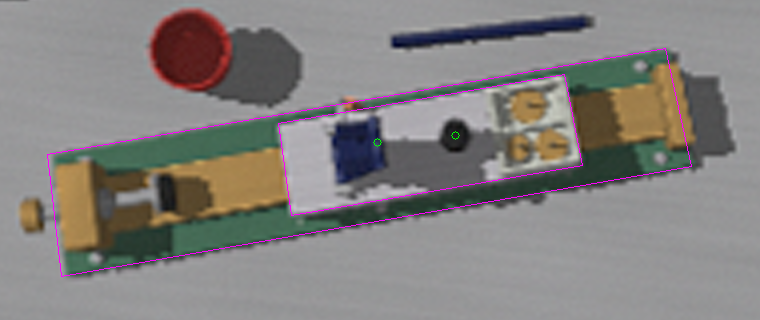

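View pics/sidem.png

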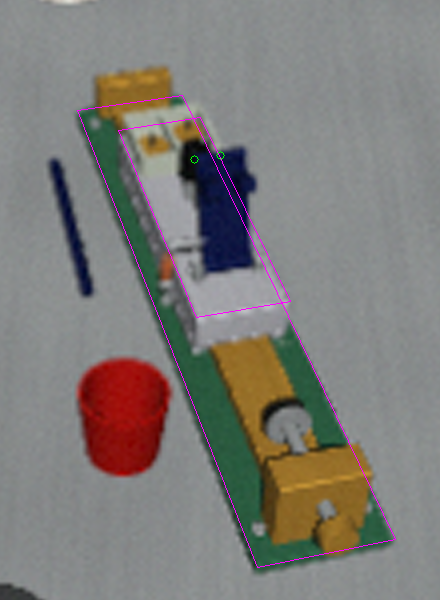

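Emit:
{"method": "play_rows", "body": {"commands": [{"spin": 0.1436},{"spin": 0.1436},{"spin": 0.1436},{"spin": 0.1436},{"spin": 0.1436},{"spin": 0.1436},{"spin": 0.1436}], "grip": 0.7}}

```text
invalid input
```

Emit:
{"method": "play_rows", "body": {"commands": [{"x": -46,"y": 10},{"x": -46,"y": 10},{"x": -46,"y": 10},{"x": -46,"y": 10},{"x": -46,"y": 10},{"x": -46,"y": 10},{"x": -46,"y": 10},{"x": -46,"y": 10}]}}

```text
invalid input
```

```bash
cat >> h.py <<'E'
th=np.radians(15.83);X=np.array([np.cos(th),np.sin(th)]);Y=np.array([-np.sin(th),np.cos(th)])
from scipy.spatial.transform import Rotation
def to(p,ang=None):
    o=robot.get_obs();R=Rotation.from_quat(o['tool_rot']).as_matrix()
    d=R.T@(np.array(p)-o['position'])
    print('t',o['time'],'pos',o['position'].round(4),'F',o['ft_force'].round(2),'Frail',np.round([o['ft_force'][:2]@X,o['ft_force'][:2]@Y],2),'w',round(float(o['grip_width']),4))
    print('shift mm',(d*1000).round(1),'spin needed',round(np.arctan2(R[1,0],R[0,0])-np.arctan2(Y[1],Y[0]),4),'tilt',R[2,:2].round(4))
E
python3 -c "
from h import *
to([.5205,-.0333,.2])"
```

```text
t 0.9 pos [0.1786 0.5989 0.2226] F [ 0.   -0.89  0.11] Frail [-0.24 -0.85] w 0.0871
shift mm [-508.3 -508.2   22.6] spin needed 1.0047 tilt [-0.      0.0001]
```

Emit:
{"method": "play_rows", "body": {"commands": [{"x": 0,"y": 0,"z": 0,"spin": 0.1436},{"x": 0,"y": 0,"z": 0,"spin": 0.1436},{"x": 0,"y": 0,"z": 0,"spin": 0.1436},{"x": 0,"y": 0,"z": 0,"spin": 0.1436},{"x": 0,"y": 0,"z": 0,"spin": 0.1436},{"x": 0,"y": 0,"z": 0,"spin": 0.1436},{"x": 0,"y": 0,"z": 0,"spin": 0.1436}], "grip": 0.7}}

```text
time: 1.6
position: [0.1785, 0.5989, 0.2226]
tool_rot: [0.619, 0.785, -0.0, -0.0]
ft_force: [-0.1, -0.3, -0.9]
grip_width: 0.0613
```

```bash
python3 -c "
from h import *
to([.5205,-.0333,.2])"
```

```text
t 1.6 pos [0.1785 0.5989 0.2226] F [-0.06 -0.28 -0.86] Frail [-0.14 -0.25] w 0.0613
shift mm [-694.5  185.    22.6] spin needed -0.0408 tilt [ 0.     -0.0001]
```

Emit:
{"method": "play_rows", "body": {"commands": [{"x": -46,"y": 12,"z": 0,"spin": -0.04},{"x": -46,"y": 10,"z": 0,"spin": 0},{"x": -46,"y": 10,"z": 0,"spin": 0},{"x": -46,"y": 10,"z": 0,"spin": 0},{"x": -46,"y": 10,"z": 0,"spin": 0},{"x": -46,"y": 10,"z": 0,"spin": 0},{"x": -46,"y": 10,"z": 0,"spin": 0},{"x": -46,"y": 10,"z": 0,"spin": 0}]}}

```text
time: 2.4
position: [0.3609, 0.2625, 0.2225]
tool_rot: [0.599, 0.801, 0.005, 0.0]
ft_force: [0.9, 0.3, -0.5]
grip_width: 0.0608
```

```bash
python3 -c "
from h import *
to([.5205,-.0333,.2])"
```

```text
t 2.4 pos [0.3609 0.2625 0.2225] F [ 0.87  0.29 -0.46] Frail [0.92 0.04] w 0.0608
shift mm [-328.9   69.4   21.1] spin needed 0.0099 tilt [0.0062 0.009 ]
```

Emit:
{"method": "play_rows", "body": {"commands": [{"x": -46,"y": 10,"z": 0,"spin": 0},{"x": -46,"y": 10,"z": 0,"spin": 0},{"x": -46,"y": 10,"z": 0,"spin": 0},{"x": -46,"y": 10,"z": 0,"spin": 0},{"x": -46,"y": 10,"z": 0,"spin": 0},{"x": -46,"y": 10,"z": 0,"spin": 0},{"x": -35,"y": 5,"z": 0,"spin": 0},{"x": 0,"y": 0,"z": 0,"spin": 0}]}}

```text
time: 3.2
position: [0.5211, -0.0366, 0.2244]
tool_rot: [0.602, 0.798, 0.008, 0.006]
ft_force: [-0.8, 0.3, 0.9]
grip_width: 0.0608
```

```bash
python3 -c "
from h import *
to([.5205,-.0333,.2])"
```

```text
t 3.2 pos [ 0.5211 -0.0366  0.2244] F [-0.8   0.32  0.91] Frail [-0.68  0.53] w 0.0608
shift mm [ 3.3 -0.2 24.4] spin needed 0.0018 tilt [0.0008 0.0207]
```

Emit:
{"method": "play_rows", "body": {"commands": [{"x": 3,"y": 0,"z": 25,"spin": 0},{"x": 0,"y": 0,"z": 30,"spin": 0},{"x": 0,"y": 0,"z": 30,"spin": 0},{"x": 0,"y": 0,"z": 20,"spin": 0},{"x": 0,"y": 0,"z": 0,"spin": 0}]}}

```text
time: 3.7
position: [0.5239, -0.0328, 0.1183]
tool_rot: [0.603, 0.797, 0.01, 0.008]
ft_force: [-0.2, -0.4, -0.3]
grip_width: 0.0608
```

Run:
```python
from h import *
to([.5205,-.0333,.070])
for n in('top','side'):
    c=cams.camera(n);im=c['img']
    b=(200,280,160,350) if n=='top' else (130,280,240,350)
    cv2.imwrite(f'pics/{n}1.png',cv2.resize(im[b[0]:b[1],b[2]:b[3]],None,fx=4,fy=4,interpolation=cv2.INTER_CUBIC)[:,:,::-1])
```

```text
t 3.7 pos [ 0.5239 -0.0328  0.1183] F [-0.23 -0.36 -0.3 ] Frail [-0.32 -0.28] w 0.0608
shift mm [ 0.5 -4.6 48.2] spin needed -0.0013 tilt [-0.0007  0.0254]
```

View pics/side1.png

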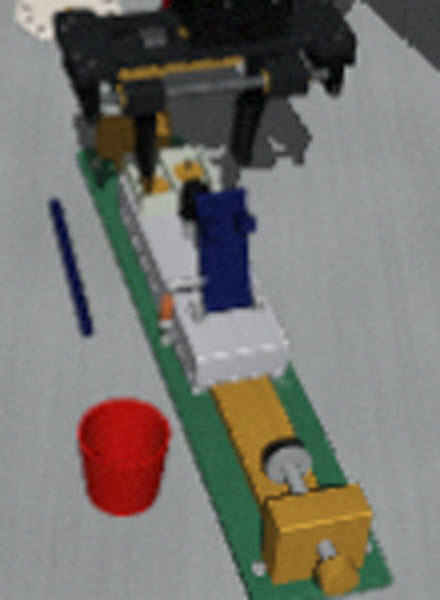

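View pics/top1.png

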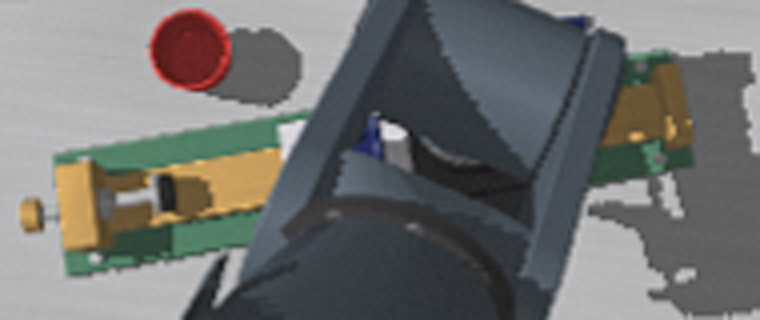

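Emit:
{"method": "play_rows", "body": {"commands": [{"x": 0,"y": -4,"z": 20,"spin": 0},{"x": 0,"y": 0,"z": 17,"spin": 0},{"x": 0,"y": 0,"z": 10,"spin": 0},{"x": 0,"y": 0,"z": 0,"spin": 0}]}}

```text
time: 4.2
position: [0.5281, -0.0342, 0.0785]
tool_rot: [0.603, 0.798, 0.013, 0.016]
ft_force: [0.3, 0.1, -0.1]
grip_width: 0.0608
```

Run:
```python
from h import *
to([.5205,-.0333,.070])
```

```text
t 4.2 pos [ 0.5281 -0.0342  0.0785] F [ 0.31  0.13 -0.13] Frail [0.34 0.03] w 0.0608
shift mm [ 3.  -7.4  8.1] spin needed 0.0006 tilt [-0.0101  0.0409]
```

Emit:
{"method": "play_rows", "body": {"commands": [{"x": 1,"y": -4,"z": 4,"spin": 0},{"x": 1,"y": -4,"z": 4,"spin": 0},{"x": 0,"y": 0,"z": 0,"spin": 0}]}}

```text
time: 4.5
position: [0.5213, -0.0346, 0.0721]
tool_rot: [0.602, 0.798, 0.014, 0.019]
ft_force: [0.4, 0.5, -0.5]
grip_width: 0.0608
```

Run:
```python
from h import *
to([.5205,-.0333,.070])
```

```text
t 4.5 pos [ 0.5213 -0.0346  0.0721] F [ 0.45  0.48 -0.5 ] Frail [0.56 0.34] w 0.0608
shift mm [ 1.5 -0.5  2. ] spin needed 0.001 tilt [-0.0126  0.0448]
```

Emit:
{"method": "play_rows", "body": {"commands": [{"x": 0,"y": 0,"z": 0,"spin": 0},{"x": 0,"y": 0,"z": 0,"spin": 0},{"x": 0,"y": 0,"z": 0,"spin": 0},{"x": 0,"y": 0,"z": 0,"spin": 0}], "grip": 0, "newtons": 25}}

```text
time: 4.9
position: [0.5218, -0.0349, 0.0731]
tool_rot: [0.602, 0.798, 0.014, 0.019]
ft_force: [1.1, 0.0, 0.7]
grip_width: 0.0366
```

Run:
```python
from h import *
to([.5205,-.0333,.070])
```

```text
t 4.9 pos [ 0.5218 -0.0349  0.0731] F [1.11 0.02 0.74] Frail [ 1.07 -0.28] w 0.0366
shift mm [ 2. -1.  3.] spin needed 0.0007 tilt [-0.0136  0.0466]
```

Emit:
{"method": "play_rows", "body": {"commands": [{"x": 0,"y": 0,"z": 1,"spin": 0},{"x": 0,"y": 0,"z": 0,"spin": 0},{"x": 0,"y": 0,"z": 0,"spin": 0},{"x": 0,"y": 0,"z": 0,"spin": 0}]}}

```text
time: 5.3
position: [0.5229, -0.0348, 0.0721]
tool_rot: [0.602, 0.798, 0.015, 0.02]
ft_force: [0.3, -0.5, 1.3]
grip_width: 0.0215
```

Run:
```python
from h import *
to([.5205,-.0333,.070])
```

```text
t 5.3 pos [ 0.5229 -0.0348  0.0721] F [ 0.28 -0.46  1.29] Frail [ 0.15 -0.52] w 0.0215
shift mm [ 2.1 -2.   2. ] spin needed 0.001 tilt [-0.0141  0.0481]
```

Emit:
{"method": "play_rows", "body": {"commands": [{"x": 3,"y": 0,"z": 0,"spin": 0},{"x": 5,"y": 0,"z": 0,"spin": 0},{"x": 8,"y": 0,"z": 0,"spin": 0},{"x": 8,"y": 0,"z": 0,"spin": 0}]}}

```text
time: 5.7
position: [0.5189, -0.0201, 0.0722]
tool_rot: [0.6, 0.799, 0.011, 0.026]
ft_force: [-0.2, -8.6, 1.2]
grip_width: 0.0215
```

Run:
```python
from h import *
to([.5205,-.0333,.070])
```

```text
t 5.7 pos [ 0.5189 -0.0201  0.0722] F [-0.2  -8.55  1.2 ] Frail [-2.52 -8.17] w 0.0215
shift mm [-13.1  -2.2   2.4] spin needed 0.0059 tilt [-0.0287  0.0486]
```

Emit:
{"method": "play_rows", "body": {"commands": [{"x": 10,"y": 0,"z": 0,"spin": 0},{"x": 10,"y": 0,"z": 0,"spin": 0},{"x": 10,"y": 0,"z": 0,"spin": 0},{"x": 10,"y": 0,"z": 0,"spin": 0}]}}

```text
time: 6.1
position: [0.5102, 0.0104, 0.0722]
tool_rot: [0.599, 0.8, 0.007, 0.032]
ft_force: [0.2, -8.2, 2.0]
grip_width: 0.0216
```

Run:
```python
from h import *
to([.5205,-.0333,.070])
```

```text
t 6.1 pos [0.5102 0.0104 0.0722] F [ 0.16 -8.2   2.04] Frail [-2.08 -7.93] w 0.0216
shift mm [-44.7  -2.5   3.9] spin needed 0.007 tilt [-0.042   0.0497]
```

Emit:
{"method": "play_rows", "body": {"commands": [{"x": 8,"y": 0,"z": 0,"spin": 0},{"x": 8,"y": 0,"z": 0,"spin": 0}]}}

```text
time: 6.3
position: [0.5068, 0.0226, 0.0722]
tool_rot: [0.599, 0.8, 0.006, 0.034]
ft_force: [0.5, -8.2, 1.9]
grip_width: 0.0215
```

Run:
```python
from h import *
to([.5205,-.0333,.070])
c=cams.camera('side');im=c['img']
b=(130,280,240,350)
cv2.imwrite(f'pics/s2.png',cv2.resize(im[b[0]:b[1],b[2]:b[3]],None,fx=4,fy=4,interpolation=cv2.INTER_CUBIC)[:,:,::-1])
```

```text
t 6.3 pos [0.5068 0.0226 0.0722] F [ 0.52 -8.16  1.92] Frail [-1.73 -7.99] w 0.0215
shift mm [-57.3  -2.7   4.8] spin needed 0.0072 tilt [-0.0475  0.05  ]
```

View pics/s2.png

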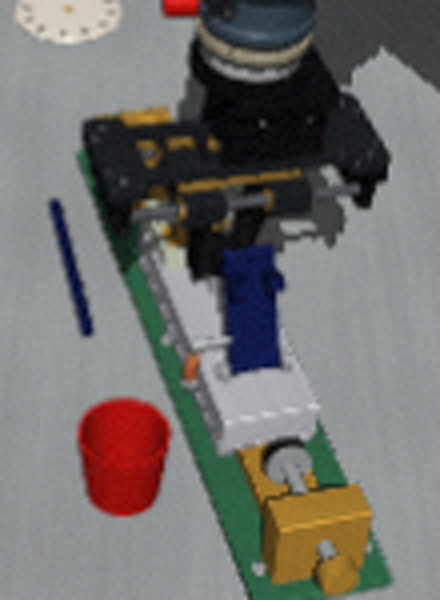

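Emit:
{"method": "play_rows", "body": {"commands": [{"x": 4,"y": 0,"z": 0,"spin": 0},{"x": 4,"y": 0,"z": 0,"spin": 0}]}}

```text
time: 6.55
position: [0.5051, 0.0282, 0.0722]
tool_rot: [0.599, 0.8, 0.005, 0.036]
ft_force: [0.6, -8.3, -0.0]
grip_width: 0.0217
```

Emit:
{"method": "play_rows", "body": {"commands": [{"x": 4,"y": 0,"z": 0,"spin": 0}]}}

```text
time: 6.65
position: [0.5045, 0.0304, 0.0722]
tool_rot: [0.599, 0.8, 0.004, 0.036]
ft_force: [1.9, -8.4, 0.2]
grip_width: 0.0215
```

Emit:
{"method": "play_rows", "body": {"commands": [{"x": 4,"y": 0,"z": 0,"spin": 0}]}}

```text
time: 6.75
position: [0.5039, 0.0326, 0.0722]
tool_rot: [0.599, 0.8, 0.003, 0.037]
ft_force: [0.8, -8.9, 0.3]
grip_width: 0.0215
```

Emit:
{"method": "play_rows", "body": {"commands": [{"x": 4,"y": 0,"z": 0,"spin": 0}]}}

```text
time: 6.85
position: [0.5033, 0.0348, 0.0722]
tool_rot: [0.599, 0.799, 0.003, 0.038]
ft_force: [1.1, -7.9, 0.8]
grip_width: 0.0212
```

Emit:
{"method": "play_rows", "body": {"commands": [{"x": 4,"y": 0,"z": 0,"spin": 0}]}}

```text
time: 6.95
position: [0.5026, 0.0369, 0.0723]
tool_rot: [0.6, 0.799, 0.002, 0.039]
ft_force: [0.9, -9.3, 1.2]
grip_width: 0.0214
```

Emit:
{"method": "play_rows", "body": {"commands": [{"x": 3.5,"y": 0,"z": 0,"spin": 0}]}}

```text
time: 7.05
position: [0.5021, 0.0387, 0.0723]
tool_rot: [0.6, 0.799, 0.001, 0.04]
ft_force: [0.8, -7.4, 0.1]
grip_width: 0.0214
```

Emit:
{"method": "play_rows", "body": {"commands": [{"x": 3.5,"y": 0,"z": 0,"spin": 0}]}}

```text
time: 7.15
position: [0.5016, 0.0404, 0.0723]
tool_rot: [0.6, 0.799, 0.001, 0.041]
ft_force: [0.8, -8.0, 0.4]
grip_width: 0.0216
```

Emit:
{"method": "play_rows", "body": {"commands": [{"x": 3.5,"y": 0,"z": 0,"spin": 0}]}}

```text
time: 7.25
position: [0.5011, 0.0422, 0.0723]
tool_rot: [0.6, 0.799, -0.0, 0.041]
ft_force: [0.3, -7.6, 0.6]
grip_width: 0.0218
```

Emit:
{"method": "play_rows", "body": {"commands": [{"x": 3.5,"y": 0,"z": 0,"spin": 0}]}}

```text
time: 7.35
position: [0.5008, 0.0435, 0.0723]
tool_rot: [0.6, 0.799, -0.001, 0.043]
ft_force: [1.4, -15.3, -1.5]
grip_width: 0.0218
```

Emit:
{"method": "play_rows", "body": {"commands": [{"x": 3.5,"y": 0,"z": 0,"spin": 0}]}}

```text
time: 7.45
position: [0.5008, 0.0436, 0.0723]
tool_rot: [0.599, 0.8, -0.003, 0.044]
ft_force: [1.4, -20.2, -1.9]
grip_width: 0.0217
```

Run:
```python
from h import *
to([.5205,-.0333,.070])
c=cams.camera('side');im=c['img']
b=(130,280,240,350)
cv2.imwrite(f'pics/s3.png',cv2.resize(im[b[0]:b[1],b[2]:b[3]],None,fx=4,fy=4,interpolation=cv2.INTER_CUBIC)[:,:,::-1])
```

```text
t 7.45 pos [0.5008 0.0436 0.0723] F [  1.36 -20.17  -1.85] Frail [ -4.19 -19.78] w 0.0217
shift mm [-79.   -3.    8.1] spin needed 0.0071 tilt [-0.0743  0.0485]
```

View pics/s3.png

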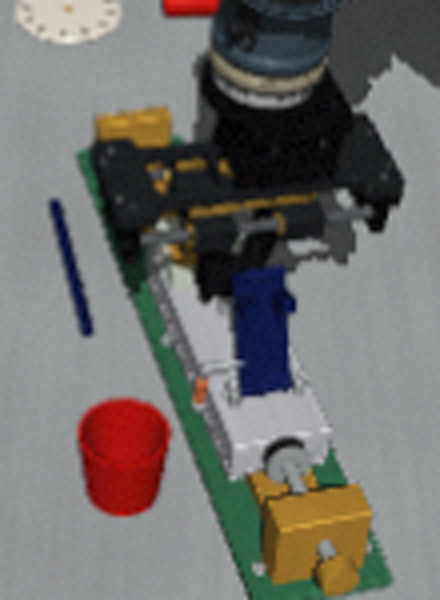

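Emit:
{"method": "play_rows", "body": {"commands": [{"x": 0,"y": 0,"z": 0,"spin": 0},{"x": 0,"y": 0,"z": 0,"spin": 0}]}}

```text
time: 7.7
position: [0.5008, 0.0432, 0.0723]
tool_rot: [0.6, 0.799, -0.003, 0.044]
ft_force: [1.4, 1.1, 0.3]
grip_width: 0.0213
```

Emit:
{"method": "play_rows", "body": {"commands": [{"x": 0,"y": 0,"z": 0,"spin": 0},{"x": 0,"y": 0,"z": 0,"spin": 0},{"x": 0,"y": 0,"z": 0,"spin": 0}], "grip": 0.5}}

```text
time: 8.0
position: [0.5003, 0.0436, 0.0722]
tool_rot: [0.6, 0.799, -0.003, 0.044]
ft_force: [-1.0, 0.4, -0.3]
grip_width: 0.0377
```

Run:
```python
from h import *
to([.4995,.0455,.15])
```

```text
t 8.0 pos [0.5003 0.0436 0.0722] F [-1.03  0.44 -0.33] Frail [-0.87  0.7 ] w 0.0377
shift mm [ -3.7   3.5 -77.7] spin needed 0.0051 tilt [-0.0734  0.0481]
```

Emit:
{"method": "play_rows", "body": {"commands": [{"x": 0,"y": 0,"z": 0,"spin": 0},{"x": 0,"y": 0,"z": 0,"spin": 0},{"x": -1,"y": 0,"z": -12,"spin": 0},{"x": -1,"y": 1,"z": -14,"spin": 0},{"x": -1,"y": 1,"z": -14,"spin": 0},{"x": 0,"y": 0,"z": 0,"spin": 0}]}}

```text
time: 8.6
position: [0.4997, 0.044, 0.1151]
tool_rot: [0.599, 0.799, -0.003, 0.043]
ft_force: [0.5, 0.3, 0.3]
grip_width: 0.0439
```

Run:
```python
from h import *
to([.4999,.0448,.11])
```

```text
t 8.6 pos [0.4997 0.044  0.1151] F [0.53 0.33 0.33] Frail [0.61 0.17] w 0.0439
shift mm [1.1 0.1 5.1] spin needed 0.0066 tilt [-0.0732  0.047 ]
```

Emit:
{"method": "play_rows", "body": {"commands": [{"x": 0,"y": 0,"z": 0,"spin": 0},{"x": 0,"y": 0,"z": 0,"spin": 0},{"x": 0,"y": 0,"z": 0,"spin": 0},{"x": 0,"y": 0,"z": 0,"spin": 0},{"x": 0,"y": 0,"z": 0,"spin": 0},{"x": 0,"y": 0,"z": 0,"spin": 0},{"x": 0,"y": 0,"z": 0,"spin": 0}], "grip": 0, "newtons": 15}}

```text
time: 9.3
position: [0.4984, 0.044, 0.1139]
tool_rot: [0.599, 0.8, -0.004, 0.042]
ft_force: [-0.2, 0.6, -0.5]
grip_width: 0.0017
```

Run:
```python
from h import *
to([.4999,.0448,.11])
for n in('side','top'):
    c=cams.camera(n);im=c['img']
    b=(130,280,240,350) if n=='side' else (200,280,160,350)
    cv2.imwrite(f'pics/{n}4.png',cv2.resize(im[b[0]:b[1],b[2]:b[3]],None,fx=4,fy=4,interpolation=cv2.INTER_CUBIC)[:,:,::-1])
```

```text
t 9.3 pos [0.4984 0.044  0.1139] F [-0.21  0.61 -0.49] Frail [-0.04  0.64] w 0.0017
shift mm [0.6 1.5 4. ] spin needed 0.0068 tilt [-0.0721  0.0442]
```

View pics/side4.png

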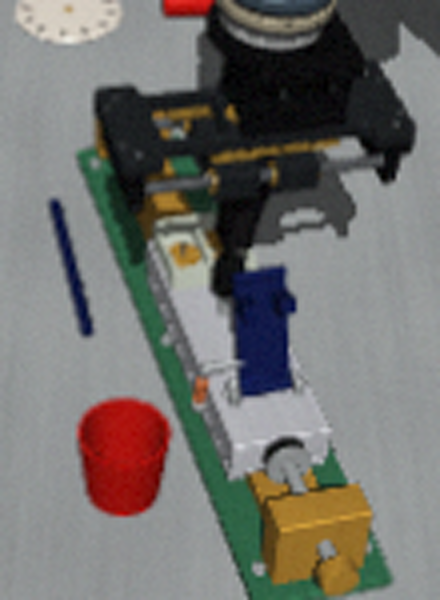

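View pics/top4.png

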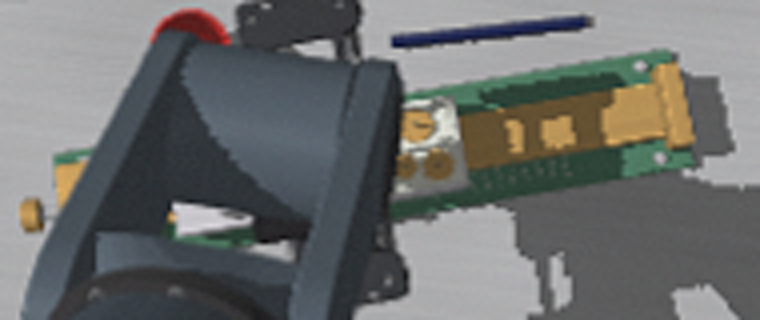

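Emit:
{"method": "play_rows", "body": {"commands": [{"x": 10,"y": 1,"z": 0,"spin": 0},{"x": 10,"y": 0,"z": 0,"spin": 0},{"x": 6,"y": 0,"z": 0,"spin": 0}]}}

```text
time: 9.7
position: [0.492, 0.0705, 0.1121]
tool_rot: [0.6, 0.799, -0.004, 0.042]
ft_force: [-0.2, -0.6, 0.2]
grip_width: 0.0006
```

```bash
cat >> h.py <<'E'
K=np.array([.4999,.0448])
def k():
    o=robot.get_obs();d=o['position'][:2]-K
    print('relY',round(float(d@Y*1000),1),'relX',round(float(d@X*1000),1))
E
python3 - <<'E'
from h import *
to([.4999,.0448,.11]);k()
E
```

```text
t 9.7 pos [0.492  0.0705 0.1121] F [-0.22 -0.58  0.24] Frail [-0.37 -0.5 ] w 0.0006
shift mm [-26.6   0.3   4. ] spin needed 0.0049 tilt [-0.0721  0.0448]
relY 26.8 relX -0.6
```

Now slowly into the flap: 3 mm rows.

Emit:
{"method": "play_rows", "body": {"commands": [{"x": 3,"y": 0,"z": 0,"spin": 0},{"x": 3,"y": 0,"z": 0,"spin": 0},{"x": 3,"y": 0,"z": -0.4,"spin": 0}]}}

```text
time: 10.0
position: [0.4886, 0.0813, 0.1117]
tool_rot: [0.599, 0.8, -0.004, 0.042]
ft_force: [-0.2, 0.1, -0.0]
grip_width: 0.0002
```

Emit:
{"method": "play_rows", "body": {"commands": [{"x": 3,"y": 0,"z": -0.2,"spin": 0},{"x": 3,"y": 0,"z": -0.2,"spin": 0}]}}

```text
time: 10.2
position: [0.4879, 0.0854, 0.1127]
tool_rot: [0.598, 0.801, -0.005, 0.044]
ft_force: [-0.5, -6.3, 4.9]
grip_width: 0.0006
```

Emit:
{"method": "play_rows", "body": {"commands": [{"x": 3,"y": 0,"z": -0.2,"spin": 0},{"x": 3,"y": 0,"z": -0.2,"spin": 0}]}}

```text
time: 10.4
position: [0.4871, 0.0888, 0.114]
tool_rot: [0.597, 0.801, -0.006, 0.046]
ft_force: [-1.2, -5.7, 5.1]
grip_width: 0.0005
```

Run:
```python
from h import *
to([.4999,.0448,.11]);k()
```

```text
t 10.4 pos [0.4871 0.0888 0.114 ] F [-1.17 -5.71  5.06] Frail [-2.68 -5.17] w 0.0005
shift mm [-45.4  -0.6   7.7] spin needed 0.0122 tilt [-0.0816  0.0452]
relY 45.9 relX -0.3
```

Emit:
{"method": "play_rows", "body": {"commands": [{"x": 3.5,"y": 0,"z": 0,"spin": 0},{"x": 3.5,"y": 0,"z": 0,"spin": 0},{"x": 3.5,"y": 0,"z": 0,"spin": 0}]}}

```text
time: 10.7
position: [0.4859, 0.0958, 0.1152]
tool_rot: [0.596, 0.801, -0.007, 0.049]
ft_force: [0.5, -3.9, 4.6]
grip_width: 0.0003
```

Emit:
{"method": "play_rows", "body": {"commands": [{"x": 3.5,"y": 0,"z": 0,"spin": 0},{"x": 3.5,"y": 0,"z": 0,"spin": 0},{"x": 3.5,"y": 0,"z": 0,"spin": 0}]}}

```text
time: 11.0
position: [0.4841, 0.1054, 0.1153]
tool_rot: [0.596, 0.801, -0.007, 0.051]
ft_force: [0.5, -3.2, 2.5]
grip_width: 0.0006
```

Run:
```python
from h import *
to([.4999,.0448,.11]);k()
c=cams.camera('side');im=c['img']
b=(130,280,240,350)
cv2.imwrite(f'pics/s5.png',cv2.resize(im[b[0]:b[1],b[2]:b[3]],None,fx=4,fy=4,interpolation=cv2.INTER_CUBIC)[:,:,::-1])
```

```text
t 11.0 pos [0.4841 0.1054 0.1153] F [ 0.48 -3.22  2.46] Frail [-0.42 -3.23] w 0.0006
shift mm [-61.9  -2.7  10.7] spin needed 0.0125 tilt [-0.0901  0.0497]
relY 62.6 relX 1.4
```

View pics/s5.png

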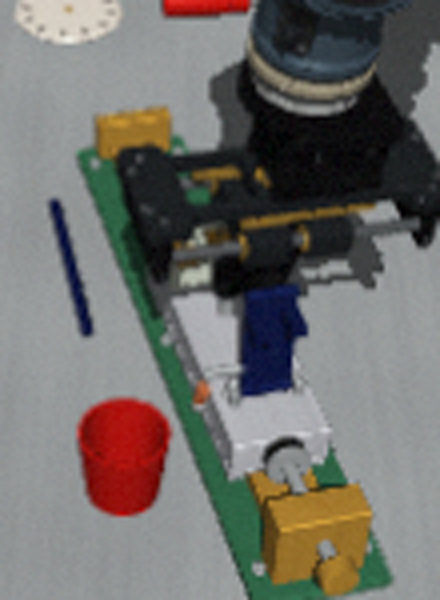

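Emit:
{"method": "play_rows", "body": {"commands": [{"x": 4,"y": 0,"z": 0,"spin": 0},{"x": 4,"y": 0,"z": 0.3,"spin": 0},{"x": 4,"y": 0,"z": 0.3,"spin": 0},{"x": 4,"y": 0,"z": 0.3,"spin": 0}]}}

```text
time: 11.45
position: [0.4795, 0.1231, 0.1124]
tool_rot: [0.596, 0.801, -0.006, 0.051]
ft_force: [0.6, -1.3, 1.6]
grip_width: 0.0002
```

Emit:
{"method": "play_rows", "body": {"commands": [{"x": 4,"y": 0,"z": 0.3,"spin": 0},{"x": 4,"y": 0,"z": 0.3,"spin": 0},{"x": 4,"y": 0,"z": 0.3,"spin": 0}]}}

```text
time: 11.75
position: [0.4756, 0.1359, 0.1096]
tool_rot: [0.596, 0.801, -0.006, 0.05]
ft_force: [1.8, -0.9, 0.1]
grip_width: 0.0007
```

Run:
```python
from h import *
to([.4999,.0448,.11]);k()
c=cams.camera('side');im=c['img']
b=(130,280,240,350)
cv2.imwrite(f'pics/s6.png',cv2.resize(im[b[0]:b[1],b[2]:b[3]],None,fx=4,fy=4,interpolation=cv2.INTER_CUBIC)[:,:,::-1])
```

```text
t 11.75 pos [0.4756 0.1359 0.1096] F [ 1.78 -0.94  0.13] Frail [ 1.45 -1.39] w 0.0007
shift mm [-94.   -3.    7.8] spin needed 0.0126 tilt [-0.0882  0.0502]
relY 94.3 relX 1.4
```

View pics/s6.png

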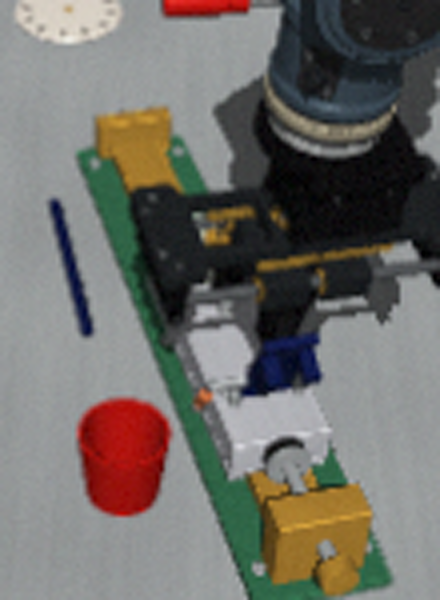

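Emit:
{"method": "play_rows", "body": {"commands": [{"x": 4,"y": 0,"z": 0,"spin": 0},{"x": 4,"y": 0,"z": 0,"spin": 0},{"x": 4,"y": 0,"z": 0,"spin": 0},{"x": 4,"y": 0,"z": 0,"spin": 0}]}}

```text
time: 12.2
position: [0.4684, 0.1535, 0.1072]
tool_rot: [0.597, 0.801, -0.007, 0.048]
ft_force: [-0.4, -0.2, -0.6]
grip_width: 0.0007
```

Run:
```python
from h import *
to([.4999,.0448,.11]);k()
c=cams.camera('side');im=c['img']
b=(130,280,240,350)
cv2.imwrite(f'pics/s7.png',cv2.resize(im[b[0]:b[1],b[2]:b[3]],None,fx=4,fy=4,interpolation=cv2.INTER_CUBIC)[:,:,::-1])
```

```text
t 12.2 pos [0.4684 0.1535 0.1072] F [-0.44 -0.24 -0.59] Frail [-0.49 -0.11] w 0.0007
shift mm [-113.    -1.     6.9] spin needed 0.0117 tilt [-0.0855  0.0465]
relY 113.2 relX -0.7
```

View pics/s7.png

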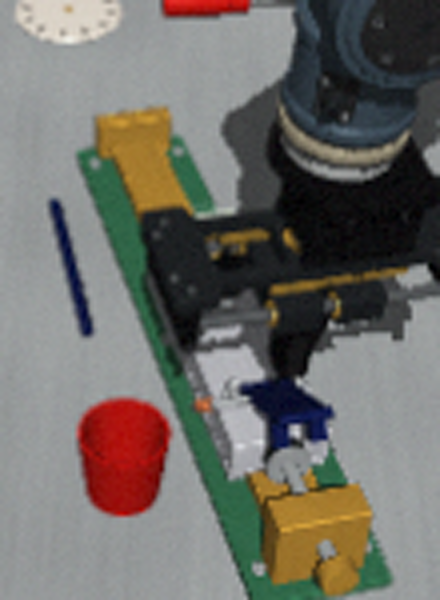

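Emit:
{"method": "play_rows", "body": {"commands": [{"x": -5,"y": 0,"z": -10,"spin": 0},{"x": -12,"y": 0,"z": -15,"spin": 0},{"x": -20,"y": 0,"z": -10,"spin": 0},{"x": -20,"y": 0,"z": 0,"spin": 0},{"x": -20,"y": 0,"z": 0,"spin": 0},{"x": -20,"y": 0,"z": 0,"spin": 0},{"x": -15,"y": 0,"z": 0,"spin": 0},{"x": 0,"y": 0,"z": 0,"spin": 0}], "grip": 0.6}}

```text
time: 13.05
position: [0.4993, 0.0449, 0.1586]
tool_rot: [0.596, 0.802, -0.006, 0.05]
ft_force: [-0.1, 0.5, 0.5]
grip_width: 0.0502
```

Run:
```python
from h import *
to([.4999,.0448,.11]);k()
c=cams.camera('side');im=c['img']
b=(130,280,240,350)
cv2.imwrite(f'pics/s8.png',cv2.resize(im[b[0]:b[1],b[2]:b[3]],None,fx=4,fy=4,interpolation=cv2.INTER_CUBIC)[:,:,::-1])
```

```text
t 13.05 pos [0.4993 0.0449 0.1586] F [-0.06  0.46  0.47] Frail [0.07 0.46] w 0.0502
shift mm [ 4.  -1.9 48.4] spin needed 0.0141 tilt [-0.0873  0.0503]
relY 0.2 relX -0.5
```

View pics/s8.png

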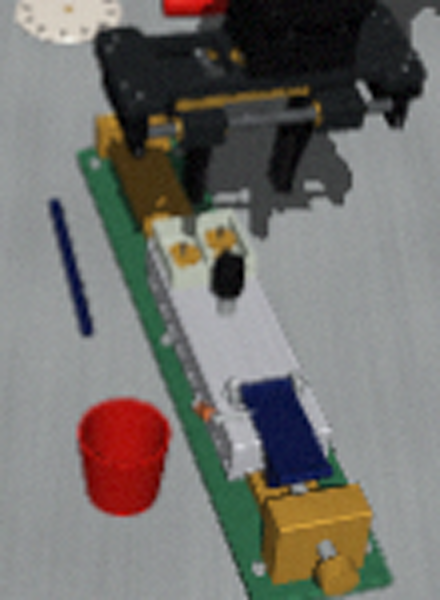

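Emit:
{"method": "play_rows", "body": {"commands": [{"x": 2,"y": -1,"z": 25,"spin": 0},{"x": 2,"y": -1,"z": 25,"spin": 0},{"x": 1,"y": 0,"z": 16,"spin": 0},{"x": 0,"y": 0,"z": 0,"spin": 0}]}}

```text
time: 13.5
position: [0.5004, 0.0474, 0.0928]
tool_rot: [0.595, 0.802, -0.004, 0.051]
ft_force: [-0.5, -0.0, 0.3]
grip_width: 0.0523
```

Run:
```python
from h import *
to([.4999+.0004+.001,.0448-.0015,.073]);k()
```

```text
t 13.5 pos [0.5004 0.0474 0.0928] F [-0.51 -0.03  0.26] Frail [-0.5   0.12] w 0.0523
shift mm [-2.4 -1.4 20. ] spin needed 0.0146 tilt [-0.0869  0.0534]
relY 2.4 relX 1.2
```

Emit:
{"method": "play_rows", "body": {"commands": [{"x": -1.5,"y": -1,"z": 10,"spin": 0},{"x": -1,"y": -1,"z": 8,"spin": 0},{"x": 0,"y": 0,"z": 2,"spin": 0},{"x": 0,"y": 0,"z": 0,"spin": 0}]}}

```text
time: 13.9
position: [0.5011, 0.0441, 0.0732]
tool_rot: [0.595, 0.802, -0.004, 0.052]
ft_force: [-0.9, -0.7, -0.5]
grip_width: 0.0521
```

Run:
```python
from h import *
to([.4999+.0004+.001,.0448-.0015,.073]);k()
```

```text
t 13.9 pos [0.5011 0.0441 0.0732] F [-0.88 -0.69 -0.5 ] Frail [-1.03 -0.43] w 0.0521
shift mm [-0.8 -0.1  0.2] spin needed 0.0163 tilt [-0.0874  0.0552]
relY -1.0 relX 1.0
```

Emit:
{"method": "play_rows", "body": {"commands": [{"x": 0,"y": 0,"z": 0,"spin": 0},{"x": 0,"y": 0,"z": 0,"spin": 0},{"x": 0,"y": 0,"z": 0,"spin": 0},{"x": 0,"y": 0,"z": 0,"spin": 0},{"x": 0,"y": 0,"z": 0,"spin": 0},{"x": 0,"y": 0,"z": 0,"spin": 0}], "grip": 0, "newtons": 25}}

```text
time: 14.5
position: [0.5007, 0.0436, 0.0743]
tool_rot: [0.594, 0.803, -0.004, 0.052]
ft_force: [1.2, 0.8, -1.8]
grip_width: 0.0216
```

Emit:
{"method": "play_rows", "body": {"commands": [{"x": -3,"y": 0,"z": 0,"spin": 0}]}}

```text
time: 14.6
position: [0.5011, 0.0421, 0.0743]
tool_rot: [0.595, 0.802, -0.004, 0.051]
ft_force: [0.7, 7.8, -2.0]
grip_width: 0.0217
```

Emit:
{"method": "play_rows", "body": {"commands": [{"x": -3,"y": 0,"z": 0,"spin": 0}]}}

```text
time: 14.7
position: [0.5014, 0.0412, 0.0743]
tool_rot: [0.596, 0.802, -0.003, 0.05]
ft_force: [-0.2, 14.7, 0.7]
grip_width: 0.0217
```

Run:
```python
from h import *
to([.4999+.0004+.001,.0448-.0015,.073]);k()
```

```text
t 14.7 pos [0.5014 0.0412 0.0743] F [-0.16 14.72  0.75] Frail [ 3.86 14.2 ] w 0.0217
shift mm [2.2 0.5 1.1] spin needed 0.0146 tilt [-0.0827  0.0549]
relY -3.9 relX 0.4
```

Emit:
{"method": "play_rows", "body": {"commands": [{"x": -3,"y": 0,"z": 0,"spin": 0}]}}

```text
time: 14.8
position: [0.5014, 0.0411, 0.0743]
tool_rot: [0.597, 0.801, -0.001, 0.048]
ft_force: [-0.3, 16.8, 1.6]
grip_width: 0.0214
```

Emit:
{"method": "play_rows", "body": {"commands": [{"x": -3,"y": 0,"z": 0,"spin": 0}]}}

```text
time: 14.9
position: [0.5014, 0.0412, 0.0743]
tool_rot: [0.597, 0.801, 0.0, 0.046]
ft_force: [0.3, 14.7, 1.6]
grip_width: 0.0217
```

Run:
```python
from h import *
to([.4999+.0004+.001,.0448-.0015,.073]);k()
```

```text
t 14.9 pos [0.5014 0.0412 0.0743] F [ 0.32 14.71  1.59] Frail [ 4.32 14.07] w 0.0217
shift mm [2.1 0.5 1.1] spin needed 0.0112 tilt [-0.0737  0.0555]
relY -3.8 relX 0.4
```

Emit:
{"method": "play_rows", "body": {"commands": [{"x": 0,"y": 0,"z": 0,"spin": 0},{"x": 0,"y": 0,"z": 0,"spin": 0}]}}

```text
time: 15.1
position: [0.5013, 0.0416, 0.0743]
tool_rot: [0.595, 0.802, -0.0, 0.046]
ft_force: [0.0, -2.0, -0.1]
grip_width: 0.0217
```

Emit:
{"method": "play_rows", "body": {"commands": [{"x": 0,"y": 0,"z": 0,"spin": 0},{"x": 0,"y": 0,"z": 0,"spin": 0},{"x": 0,"y": 0,"z": 0,"spin": 0},{"x": 0,"y": 0,"z": 0,"spin": 0},{"x": 0,"y": 0,"z": 0,"spin": 0}], "grip": 0.6}}

```text
time: 15.6
position: [0.5028, 0.0411, 0.0746]
tool_rot: [0.597, 0.801, 0.001, 0.047]
ft_force: [-0.4, 0.4, -0.3]
grip_width: 0.0495
```

Emit:
{"method": "play_rows", "body": {"commands": [{"x": -1,"y": 0,"z": -12,"spin": 0},{"x": -2,"y": 1,"z": -25,"spin": 0},{"x": -2,"y": 1,"z": -30,"spin": 0},{"x": -2,"y": 1,"z": -30,"spin": 0},{"x": -40,"y": 0,"z": -30,"spin": 0},{"x": -40,"y": 0,"z": -10,"spin": 0},{"x": 0,"y": 0,"z": 0,"spin": 0},{"x": 0,"y": 0,"z": 0,"spin": 0}]}}

```text
time: 16.4
position: [0.5193, -0.0347, 0.2279]
tool_rot: [0.596, 0.801, 0.002, 0.049]
ft_force: [0.6, 0.2, 0.6]
grip_width: 0.0521
```

Run:
```python
from h import *
to([.4999,.0448,.11]);k()
for n in('side','top'):
    c=cams.camera(n);im=c['img']
    b=(130,280,240,350) if n=='side' else (200,280,160,350)
    cv2.imwrite(f'pics/{n}9.png',cv2.resize(im[b[0]:b[1],b[2]:b[3]],None,fx=4,fy=4,interpolation=cv2.INTER_CUBIC)[:,:,::-1])
```

```text
t 16.4 pos [ 0.5193 -0.0347  0.2279] F [0.62 0.21 0.65] Frail [0.66 0.03] w 0.0521
shift mm [ 90.5  -2.7 111.4] spin needed 0.0124 tilt [-0.0764  0.0611]
relY -81.8 relX -3.1
```

View pics/side9.png

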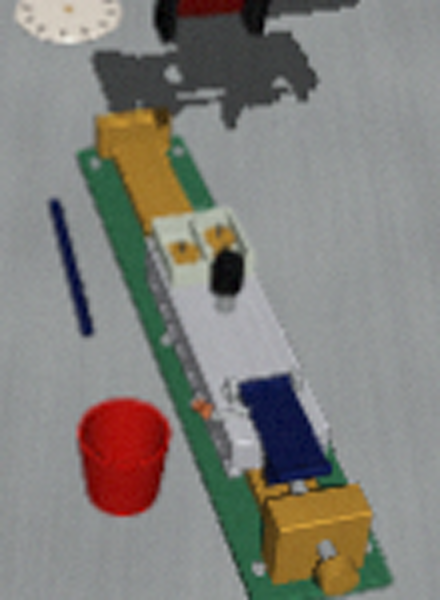

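View pics/top9.png

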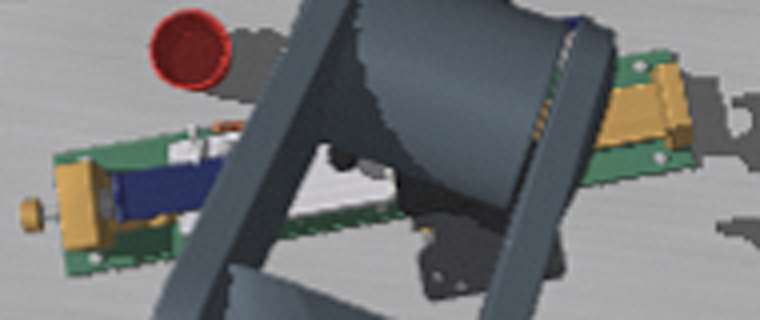

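The keeper lies level over the button (blue flap from about (265,385) to (300,475) in the side crop). The gripper is clear of everything, and the cup and arbor haven't moved. I'm handing in now.

```bash
python3 -c "
from rig import robot
print(robot.hand_in())"
```

```text
the job is handed in; nothing more can be done
None
```

The carriage is home, with the keeper level and hooked behind the stop button, and I handed the job in at about 16.5 s. The hand-in reports no verdict.

- **Slide:** I gripped the knob and pushed the carriage along until it met the button. Sliding took about 8 N. At contact the wrist force along the rail rose to about 20 N, so roughly 12 N bore on the button, under the 15 N limit. The keeper was still leaning back.
- **Keeper:** I pushed the flap with the closed fingers at about 4–8 N until it sprang down by itself. The side picture showed it level behind the button.
- **Pull test:** I drew the carriage back by the knob. It moved about 2.5 mm, matching the hook's play, then stopped dead. It stayed put for about 0.3 s at 14–16 N, which puts about 6–8 N on the hook.
- **Last checks:** After I let go and lifted clear, the side picture showed the keeper level at the stop with the cup and arbor in place. The dial, stand, screwdriver, oil jar and wheel were outside that close-up, but the arm never touched them. In the top picture the arm hid part of the carriage, but the keeper and stop could be seen.

The button and hook forces are worked out from the wrist force less the 8 N friction, not measured directly. The tool also drifted about 0.09 rad out of plumb during the moves, which I allowed for.

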